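# Release and slide off the terminal cover

## Robot

A 6-joint arm with a two-finger parallel gripper is mounted at the origin on a cart in front of the work surface, level with it; the furniture and walls round the work are solid. World frame = base frame: x ahead of the robot, y to its left, z up, the work surface at z = 0. Lengths are in m, angles in rad, forces in N, time in s.
With the tool pointing down it reaches from about 0.35 to 0.775 m from the base axis. Payload 7.3 kg.
Tool frame: the origin (TCP) lies midway between the tips of the shut fingers; the grasp point (between the pads) lies grasp_offset behind it (grasp_offset is the distance from the TCP to the grasp point, in m); z points along the fingers, y is the line along which they close (so a half turn about z gives the same grasp; the last joint's range is limited). The gripper opens to 92 mm and grips with 3 to 60 N. Pads are 19 mm wide; open, the fingers measure 130 mm over their backs; the gripper's body (75 mm by 190 mm) begins 47 mm behind the grasp point.
Start: joints at [-1.278, 0.342, 1.524, -0, 1.275, -0.146], TCP at [0.223, -0.475, 0.227] pointing down, gripper open.
Joint ranges: [-2.53, 2.53], [-0.77, 2.02], [0.04, 2.7], [-1, 4.14], [0.28, 2.66], [-3.11, 3.11]. Speed limits (rad/s): [2.57, 2.57, 3.14, 3.14, 3.14, 3.14].

## Interface

Orientations are given as [roll, pitch, yaw] about the fixed x, y, z axes, in that order (R = Rz(yaw) Ry(pitch) Rx(roll)).
In Python, from cell import * gives the robot as it stands.
- The arm moves only by the tool step_arm, never from a script. Its argument "plan" is a list of rows, each a list of 5 numbers: the closure, from -1 (fully open) to 1 (shut), then the shift along the tool's x, y, z in m, then the turn about the tool's z in rad. In form: [[hand, x, y, z, twist], ...]. A call has 1 to 20 rows; each row is the pose to reach, as a shift and turn from the pose commanded when the call began, along the tool's axes at that moment; what a row does not reach only later rows make up. A row lasts 1/8 s, in which the tool goes at most 62.5 mm and 10.7 degrees, less where a joint would pass 70% of its speed; a pose out of reach is approached as far as the arm can. A call with a gripper value outside its range is refused whole. The fingers move at their own pace and stop on an object; "grip_force" is the grip in N (left out, the last holds). Time passes only in rows, so rows that repeat a pose let the fingers close. It gives the time, the measured TCP pose, the force, the opening and the grip force at its end, in the units of the state.
- observe(): the state, without advancing time (a new reading comes with each control period).
- read_camera(name): name is "side" or "top" or "wrist"; returns a dict with "img" (480x640x3 uint8, red, green, blue), "range_z" (480x640 float32, m along the optical axis (not along the pixel's ray), 0 where there is no reading), "fx", "fy", "cx", "cy" (pixels), "R" (3x3) and "t" (3): a world point X has camera coordinates R X + t; the wrist camera has in their place "T_tool_cam" (4x4, takes a point from camera to tool coordinates, whose origin is the TCP and whose axes are the flange's). Camera axes: x right, y down, z forward; pixel columns grow to the right and rows downward; lengths in m; the calibration is good to about 2 mm. A picture is of the moment at which its call begins: read the wrist's pose just before it.
- hand_in(): hands the job in; it is judged then, once.
The state is a dict: "time": time; "qpos": joint angles; "qvel": joint speeds; "joint_efforts": joint torques, N m; "tool_pos": TCP position; "tool_rot": TCP orientation; "contact_force": force on the tool from outside, world axes, zero at the start; "torque": the same for the moment, N m; "opening": finger opening in m; "grip_force": force on a finger pad.
Only numpy, scipy, OpenCV 4.12 (cv2) and the standard library are available. Lean on these libraries where they do the work, as an engineer would, in place of code of your own. Each camera call takes 0.05 s, during which the arm holds its last target. There are 200 camera calls.

## Task

Get at the press's terminal row: press the orange snap tab all the way in, then push the grey cover from its rear end along its guides, over the tab and off the end of the black base, until it stands flat on the table just clear of the base. Only push: do not put the fingers round the cover, lift it or tip it over, do not shove it further than a hand's width past the base, and leave the tools, clips and ear defenders lying around where they are.

Things in the scene. Friction and masses are not known exactly. Their poses are not given: they have to be found in the camera images.
- terminal_base: Black terminal base, screwed down, does not move: a plate 72 mm (x) by 140 mm (y), 6 mm thick. Origin on the table under the middle of the seated cover, z up; the cover leaves over the -y end. Under the cover a green terminal row, 36 mm wide, y -28 to +36 mm, top 22 mm above the table. Guide ribs along both sides, inner faces at x = +-29.7 mm, tops 11 mm above the table
- base_exit (a point): Middle of the plate's -y end, at table height, 76 mm from the base origin. The cover drops 6 mm to the table here
- base_rear (a point): Middle of the top of the stop ridge across the rear of the base, behind the seated cover: y = +41.5 to +47.5 mm, 14 mm above the table. Behind it low cable glands to y = +66 mm, 18 mm high
- cover: Grey plastic hood, loose, about 90 g, 56 mm (x) by 80 mm (y) by 40 mm high, open below, walls 3 mm. Origin at the centre of its underside, z up, axes parallel to the base's. Seated, its underside is 6 mm and its top 46 mm above the table. The leading (-y) end wall is notched below, reaching down to 13 mm above the underside. With the tab in, only light sliding friction holds it
- cover_rear (a point): Point on the outer face of the cover's rear (+y) wall, in the middle, 36 mm above the table when seated: push here towards -y. This wall spans 26 to 46 mm above the table when seated (20 to 40 mm after the drop); fingertips at 28 to 34 mm push it and pass over the terminals and the pressed tab
- tab_top (a point): Centre of the top face of the orange snap tab, 22 mm (x) by 30 mm (y), in front of the cover's leading wall, 56.5 mm from the base origin towards -y; 26 mm above the table when out, 16 mm when fully in. Low cheeks beside it, 14 mm high. The seated cover's wall is 16.5 mm from this point and rises 20 mm above the tab
- snap_tab (a joint): How far the tab is pressed straight down, in m: 0 is out (it then blocks the cover), 0.010 is fully in. It slides against friction of about 3 N and stays where it is pressed; from 0.007 the cover can pass over it
- hex_key: Black hex key, 33x98x7 mm, lying flat to the right of the work; leave alone (origin under its centre)
- gauge_block: Steel gauge block, 22x56x12 mm, lying on the robot's side of the base; leave alone (origin under its centre)
- bolt_1: Steel bolt standing on its head, 13x15x36 mm, on the robot's side of the base; leave alone (origin under its centre)
- clip_1: Black moulded clip, 46x67x28 mm, to the right of the work; leave alone (origin under its centre)
- clip_2: Black moulded clip, 47x74x31 mm, to the right of the work; leave alone (origin under its centre)
- ear_defenders: Black and red ear defenders, 151x151x80 mm, to the left of the work; leave alone (origin under its centre)
Not all that is in view belongs to the job. What is shaped like the cover but green is not meant.

How it is judged:
On the way, in this order (a step that is already met when the one before it is completed fails the run):
1. the snap tab is pressed in with the cover still seated (value of joint snap_tab above 0.0085 m and distance of cover from where it was at the start of the episode below 0.006 m), for 0.1 s.
2. the cover is pushed off the end of the base (y of cover in the frame of terminal_base below -0.114 m and height (world z) of cover below 0.003 m), for 0.1 s.
At the end, for the whole second after the job is handed in: The cover stands flat on the table (underside within 3 mm of it, tilt under 0.06 rad), at rest, its origin 114 to 200 mm from the base origin towards the base's -y and within 50 mm of the base's centre line; the tab is still in (over 7.5 mm) (all of step 2 and y of cover in the frame of terminal_base above -0.2 m and x of cover in the frame of terminal_base between -0.05 and 0.05 m and angle between cover's own z axis and vertical below 0.06 rad and linear speed of cover below 0.01 m/s and value of joint snap_tab above 0.0075 m); the robot touches nothing.
It fails at once if the cover is lifted (its underside more than 20 mm above the table) (height (world z) of cover above 0.02 m).
It fails at once if the cover is tipped by more than 0.45 rad (angle between cover's own z axis and vertical above 0.45 rad).
It fails at once if the cover is forced off its seat with the tab not pressed (distance of cover from where it was at the start of the episode above 0.012 m and value of joint snap_tab below 0.006 m).
It fails at once if the fingers are put round the cover or its wall, as in a grip, and touch it (contact force between the fingers and cover above 0.5 N and y of the grasp point in the frame of cover between -0.0405 and 0.0405 m and x of the grasp point in the frame of cover between -0.028 and 0.028 m and z of the grasp point in the frame of cover below 0.04 m).
It fails at once if a tool, clip or the ear defenders lying around is moved by more than 20 mm (distance of any of hex_key, gauge_block, bolt_1, clip_1, clip_2, ear_defenders from where it was at the start of the episode above 0.02 m).
It also fails if it takes over 48 s, if anything falls off the work surface, if the arm or the gripper's body presses on something with over 40 N, if the wrist force passes 120 N, or if a joint passes its speed limit or range.

## Working session

There is one attempt and no reset: what is moved stays moved. The work goes in short steps, Python scripts to look and compute and a tool call to move; the robot and the scene stay as the last step left them, time stands still between calls to the robot, and variables do not carry over. Pictures are saved under pics/ and viewed, at most 10 in all, crops included, and the job is handed in when it is done.

Besides the shell and the picture viewer there is one more tool, called after "Request:" as name(argument=value, ...), one argument or row to a line, values as JSON. step_arm: Moves the arm, as the interface text tells. Its arguments: {"type":"object","properties":{"plan":{"type":"array","items":{"type":"array","items":{"type":"number"}}},"grip_force":{"type":"number"}},"required":["plan"]}

```bash
mkdir -p pics
python3 - <<'E'
from cell import *
import cv2,pickle,numpy as np
o=observe();print(o)
d={}
for n in("top","side"):
    c=read_camera(n);d[n]=c;cv2.imwrite(f"pics/{n}0.png",c["img"][:,:,::-1]);print(n,c["fx"],c["cx"],c["cy"],c["R"],c["t"])
pickle.dump(d,open("d0.pkl","wb"))
E
```

```text
{'time': 0.0, 'qpos': array([-1.27799191e+00,  3.42737527e-01,  1.52502239e+00, -2.02465564e-05,
        1.27536557e+00, -1.46043888e-01]), 'qvel': array([-0.00041371,  0.00056842, -0.00022419, -0.00042585, -0.00046688,
       -0.00052519]), 'joint_efforts': array([-2.42523247e-04, -4.31247747e+01, -2.44212931e+01,  7.17359106e-02,
        5.59916126e-02, -1.42572967e-04]), 'tool_pos': array([ 0.22294783, -0.47486722,  0.22603539]), 'tool_rot': array([-3.14007331e+00, -2.03912558e-04,  4.38854061e-01]), 'contact_force': array([ 0.10239351, -0.14282267,  0.03076378]), 'torque': array([ 0.05549563, -0.01499623, -0.04951942]), 'grip_force': 0.0, 'opening': 0.09191502456637832}
top 577.7157282852513 314.5195281660974 242.49016524598284 [[ 0.00659957 -0.9997696  -0.02042513]
 [-0.98446796 -0.0029123  -0.17554017]
 [ 0.17544024  0.02126638 -0.98426036]] [0.0411631  0.48038288 1.25079976]
side 500.7331680036255 316.42328133971796 236.7918902735204 [[-0.87933618 -0.476119   -0.00886442]
 [-0.21835481  0.41967866 -0.88101702]
 [ 0.42318915 -0.77277456 -0.47300151]] [0.42775174 0.12845861 0.91634698]
```

View pics/top0.png

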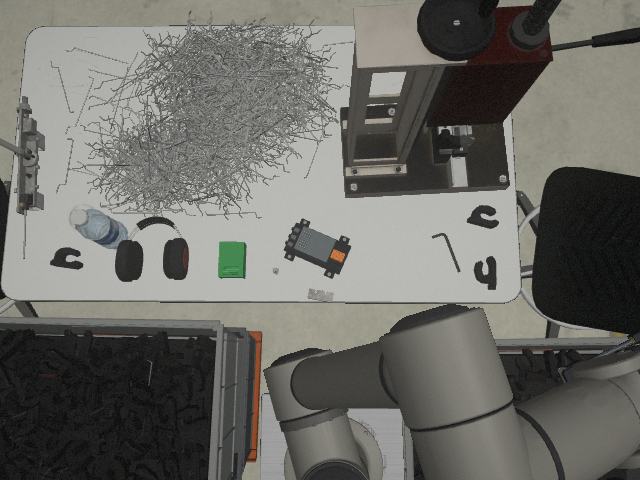

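View pics/side0.png

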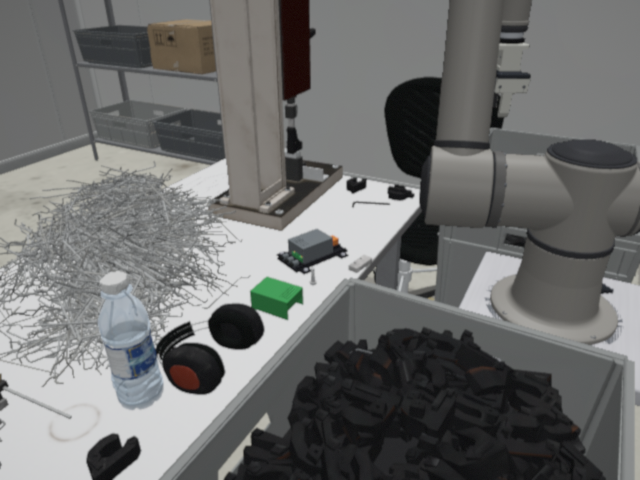

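Candidates: the grey hood on the black base with the orange tab, top (318,246); the green hood, top (232,260), is the decoy. The gauge block at (320,295) is grey but flat. I choose the grey hood at (318,246) and will check it in a crop.

```bash
cat > h.py <<'E'
import numpy as np,cv2
def ray(c,uv,z):
    uv=np.atleast_2d(uv).astype(float)
    d=np.c_[(uv[:,0]-c["cx"])/c["fx"],(uv[:,1]-c["cy"])/c["fy"],np.ones(len(uv))]@c["R"]
    o=-c["R"].T@c["t"]
    return o+d*((z-o[2])/d[:,2])[:,None]
def orange(img):
    h=cv2.cvtColor(img,cv2.COLOR_RGB2HSV)
    return cv2.inRange(h,(5,150,120),(20,255,255))
E
python3 - <<'E'
from h import *
import pickle
d=pickle.load(open("d0.pkl","rb"));c=d["top"];im=c["img"]
x0,y0,x1,y1=275,205,365,305
cv2.imwrite("pics/crop.png",cv2.resize(im[y0:y1,x0:x1,::-1],None,fx=6,fy=6,interpolation=cv2.INTER_CUBIC)[:600,:540])
m=orange(im);m2=np.zeros_like(m);m2[y0:y1,x0:x1]=m[y0:y1,x0:x1]
# height map via depth
v,u=np.mgrid[y0:y1,x0:x1];z=c["range_z"][y0:y1,x0:x1]
P=(np.stack([(u-c["cx"])/c["fx"]*z,(v-c["cy"])/c["fy"]*z,z],-1)-c["t"])@c["R"]
k=(z>0)&(P[...,2]>.040)&(P[...,2]<.055)
r=cv2.minAreaRect(P[k][:,:2].astype(np.float32)*1000);print("cover top depth",k.sum(),r,np.median(P[k][:,2]))
ys,xs=np.nonzero(m2);print("orange px",len(xs),xs.mean(),ys.mean(),ray(c,[xs.mean(),ys.mean()],.026))
o=m2[y0:y1,x0:x1]>0;print("orange depth",np.median(P[o],0))
# grey top mask
h=cv2.cvtColor(im,cv2.COLOR_RGB2HSV)[y0:y1,x0:x1]
g=(k).astype(np.uint8);ys,xs=np.nonzero(g)
cc=ray(c,[xs.mean()+x0,ys.mean()+y0],.046);print("cover ctr ray",cc)
q=(P[...,2]>.003)&(P[...,2]<.06)&(z>0)
n,l,s,ct=cv2.connectedComponentsWithStats(q.astype(np.uint8))
for i in range(1,n):
    if s[i,4]>5: print(s[i],np.round(P[l==i].mean(0),3),np.round(P[l==i].max(0),3),np.round(P[l==i].min(0),3))
E
```

```text
cover top depth 815 ((477.3612976074219, 43.700599670410156), (80.00402069091797, 56.547637939453125), 66.74581909179688) 0.04380174529366181
orange px 115 337.3478260869565 255.2086956521739 [[ 0.45417246 -0.00792815  0.026     ]]
orange depth [ 0.45472008 -0.00724092  0.0237201 ]
cover ctr ray [[0.47649226 0.04374381 0.046     ]]
[   9   14   66   59 1818] [0.472 0.04  0.027] [0.543 0.114 0.051] [ 0.407 -0.035  0.003]
[ 0 63  5  6 17] [0.419 0.131 0.014] [0.423 0.134 0.037] [0.416 0.125 0.003]
[ 33  83  26  15 237] [0.365 0.031 0.01 ] [0.381 0.058 0.019] [0.35  0.002 0.003]
```

View pics/crop.png

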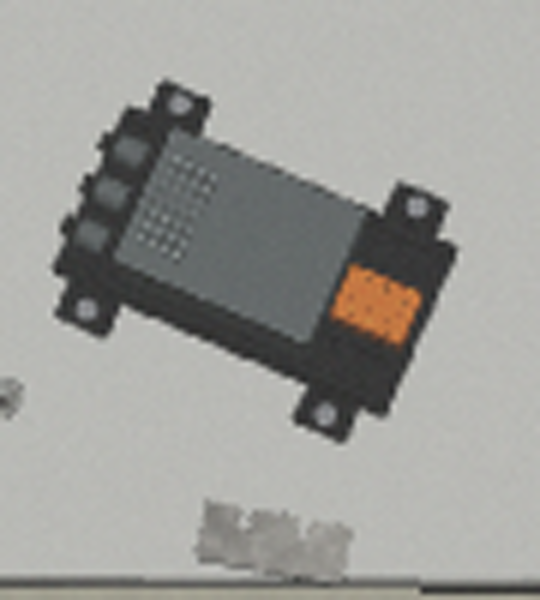

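The crop confirms it: the grey hood (crop 240,240) sits on the black base with the orange tab (crop 375,305) at its -y end. Base +y points at about 66.5° in the world, and the origin is near (0.477, 0.044). Next I move above the tab with the fingers shut.

Request:
step_arm(
  plan=[
    [1,0.04,-0.032,0,-0.1],
    [1,0.08,-0.064,0,-0.28],
    [1,0.13,-0.1,0,-0.46],
    [1,0.18,-0.14,0,-0.64],
    [1,0.23,-0.18,0,-0.723],
    [1,0.28,-0.22,0,-0.723],
    [1,0.33,-0.26,0,-0.723],
    [1,0.37,-0.295,0.02,-0.723],
    [1,0.407,-0.323,0.06,-0.723],
    [1,0.407,-0.323,0.1,-0.723],
    [1,0.407,-0.323,0.12,-0.723],
    [1,0.407,-0.323,0.12,-0.723],
    [1,0.407,-0.323,0.12,-0.723],
    [1,0.407,-0.323,0.12,-0.723],
  ],
  grip_force=20,
)

```text
time: 1.85
tool_pos: [0.455, -0.0103, 0.1078]
tool_rot: [3.139, -0.0, 1.161]
contact_force: [-0.6, 0.6, -0.8]
opening: 0.0005
grip_force: 0.0
```

Run:
```python
from cell import *
from h import *
from scipy.spatial.transform import Rotation as Ro
o=observe();print(o["time"],o["tool_pos"],o["tool_rot"],o["opening"],o["contact_force"],o["qpos"])
c=read_camera("wrist");cv2.imwrite("pics/w1.png",c["img"][:,:,::-1])
T=np.eye(4);T[:3,:3]=Ro.from_euler("xyz",o["tool_rot"]).as_matrix();T[:3,3]=o["tool_pos"]
W=T@c["T_tool_cam"];c["R"]=W[:3,:3].T;c["t"]=-c["R"]@W[:3,3]
m=orange(c["img"]);ys,xs=np.nonzero(m);print(len(xs),xs.mean(),ys.mean())
if len(xs):
    r=cv2.minAreaRect(ray(c,np.c_[xs,ys],.026)[:,:2].astype(np.float32)*1000);print(r)
```

```text
1.85 [ 0.45496276 -0.01026631  0.10775533] [ 3.13940226e+00 -4.19359135e-04  1.16142109e+00] 0.0005246008813388817 [-0.56110818  0.55945885 -0.77005757] [-1.91197359e-01  3.59326619e-01  1.87687021e+00 -8.23845989e-05
  9.03166587e-01  2.18229275e-01]
2145 240.4890442890443 213.23076923076923
((364.6068420410156, 19.55512237548828), (123.20565795898438, 197.1437225341797), 44.441192626953125)
```

View pics/w1.png

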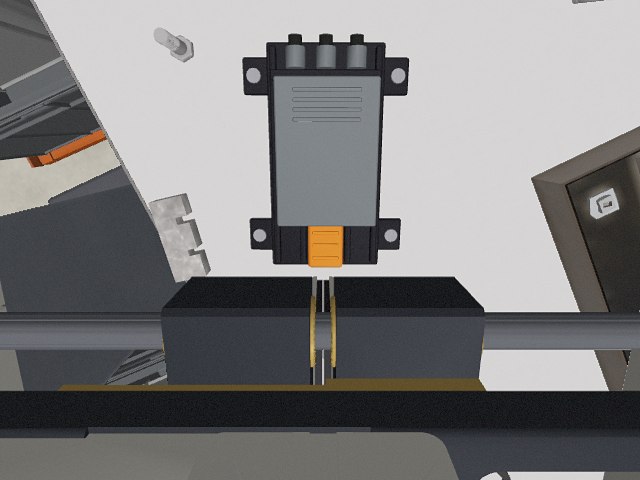

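The wrist view shows the base squared up with the tool and the tab at (325,246), centred in line with the fingers. I'll measure the tab and cover from this frame, leaving out the other orange objects.

Run:
```python
from cell import *
from h import *
from scipy.spatial.transform import Rotation as Ro
o=observe()
c=read_camera("wrist")
T=np.eye(4);T[:3,:3]=Ro.from_euler("xyz",o["tool_rot"]).as_matrix();T[:3,3]=o["tool_pos"]
W=T@c["T_tool_cam"];c["R"]=W[:3,:3].T;c["t"]=-c["R"]@W[:3,3];print(W[:3,3])
m=orange(c["img"]);m[:,:295]=0;m[:,355:]=0;m[290:]=0;ys,xs=np.nonzero(m);print(xs.min(),xs.max(),ys.min(),ys.max())
p=ray(c,np.c_[xs,ys],.026);r=cv2.minAreaRect(p[:,:2].astype(np.float32)*1000);print("tab",r)
t=(np.r_[np.array(r[0])/1000,.026]-T[:3,3])@T[:3,:3];print("tab in tool",t)
k=ray(c,[[274,76],[381,76],[381,225],[274,225]],.046);print("cover",k.mean(0),np.linalg.norm(k[1]-k[0]),np.linalg.norm(k[3]-k[0]),np.degrees(np.arctan2(*(k[0]-k[3])[1::-1])), "in tool",(k.mean(0)-T[:3,3])@T[:3,:3])
```

```text
[0.48073348 0.05260685 0.26542661]
308 342 226 266
tab ((456.308349609375, -8.722309112548828), (25.85962677001953, 21.386825561523438), 66.51997375488281)
tab in tool [0.0019392  0.00055923 0.08166107]
cover [0.48000975 0.04323964 0.046     ] 0.054991352187666015 0.07834703272191676 64.78442547088866 in tool [0.05904896 0.00165951 0.06168446]
```

Request:
step_arm(
  plan=[
    [1,0.001,0.001,0.04,0],
    [1,0.001,0.001,0.07,0],
    [1,0.001,0.001,0.078,0],
    [1,0.001,0.001,0.082,0],
    [1,0.001,0.001,0.085,0],
    [1,0.001,0.001,0.088,0],
    [1,0.001,0.001,0.088,0],
  ],
)

```text
time: 2.82
tool_pos: [0.4561, -0.0095, 0.019]
tool_rot: [3.14, -0.0, 1.162]
contact_force: [0.5, -0.4, 0.3]
opening: 0.0005
grip_force: 0.0
```

Request:
step_arm(
  plan=[
    [1,0,0,0.001,0],
    [1,0,0,0.002,0],
    [1,0,0,0.003,0],
    [1,0,0,0.004,0],
    [1,0,0,0.004,0],
    [1,0,0,0.004,0],
  ],
)

```text
time: 3.58
tool_pos: [0.4563, -0.0096, 0.016]
tool_rot: [3.14, -0.0, 1.162]
contact_force: [-3.7, 0.6, 17.9]
opening: 0.0004
grip_force: 9.3
```

The tab has bottomed: z = 0.016 at 18 N. Next I lift and go over the cover to behind its rear wall.

Request:
step_arm(
  plan=[
    [1,0,0,-0.04,0],
    [1,0,0,-0.08,0],
    [1,0,0,-0.08,0],
    [1,0.05,0.0005,-0.08,0],
    [1,0.1,0.0005,-0.08,0],
    [1,0.12,0.0005,-0.08,0],
    [1,0.12,0.0005,-0.08,0],
    [1,0.12,0.0005,-0.08,0],
    [1,0.12,0.0005,-0.08,0],
  ],
)

```text
time: 4.7
tool_pos: [0.5034, 0.0993, 0.0946]
tool_rot: [-3.141, 0.001, 1.16]
contact_force: [-0.1, 0.5, 0.2]
opening: 0.0006
grip_force: 0.0
```

Run:
```python
from cell import *
from h import *
o=observe();print(o["tool_pos"],o["contact_force"])
c=read_camera("wrist");s=read_camera("side")
cv2.imwrite("pics/w2.png",np.vstack([cv2.resize(c["img"],(480,360)),cv2.resize(s["img"][190:310,240:400],(480,240),interpolation=cv2.INTER_CUBIC)])[:,:,::-1])
```

```text
[0.50338051 0.09934544 0.0945616 ] [-0.06829731  0.47094214  0.24099092]
```

View pics/w2.png

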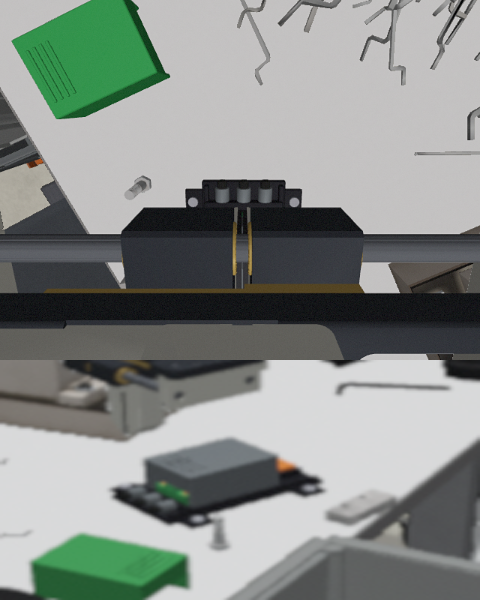

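The cover is still seated with the tab in. The fingertips are behind the rear wall (tip at crop 135,435). Next I descend to 31 mm and make contact slowly.

Request:
step_arm(
  plan=[
    [1,0.004,0,0.03,0],
    [1,0.004,0,0.055,0],
    [1,0.004,0,0.0635,0],
    [1,0.004,0,0.0635,0],
    [1,0.0,0,0.0635,0],
    [1,-0.004,0,0.0635,0],
    [1,-0.008,0,0.0635,0],
    [1,-0.011,0,0.0635,0],
    [1,-0.014,0,0.0635,0],
    [1,-0.017,0,0.0635,0],
    [1,-0.02,0,0.0635,0],
  ],
)

```text
time: 6.18
tool_pos: [0.496, 0.082, 0.0313]
tool_rot: [3.141, -0.0, 1.162]
contact_force: [1.5, 1.0, 0.1]
opening: 0.0006
grip_force: 0.8
```

Request:
step_arm(
  plan=[
    [1,-0.004,0,0,0],
    [1,-0.008,0,0,0],
    [1,-0.012,0,0,0],
    [1,-0.016,0,0,0],
    [1,-0.02,0,0,0],
    [1,-0.024,0,0,0],
    [1,-0.028,0,0,0],
    [1,-0.032,0,0,0],
    [1,-0.036,0,0,0],
    [1,-0.04,0,0,0],
    [1,-0.044,0,0,0],
    [1,-0.048,0,0,0],
    [1,-0.052,0,0,0],
    [1,-0.056,0,0,0],
    [1,-0.06,0,0,0],
    [1,-0.06,0,0,0],
  ],
)

```text
time: 8.18
tool_pos: [0.4715, 0.0267, 0.0311]
tool_rot: [-3.141, 0.001, 1.162]
contact_force: [-0.2, -0.3, 0.2]
opening: 0.0002
grip_force: 0.0
```

Run:
```python
from cell import *
from h import *
s=read_camera("side");t=read_camera("top")
cv2.imwrite("pics/p3.png",np.hstack([cv2.resize(a,(390,390),interpolation=cv2.INTER_CUBIC) for a in(s["img"][180:310,260:390],t["img"][200:330,270:400])])[:,:,::-1])
```

```text
(no output)
```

View pics/p3.png

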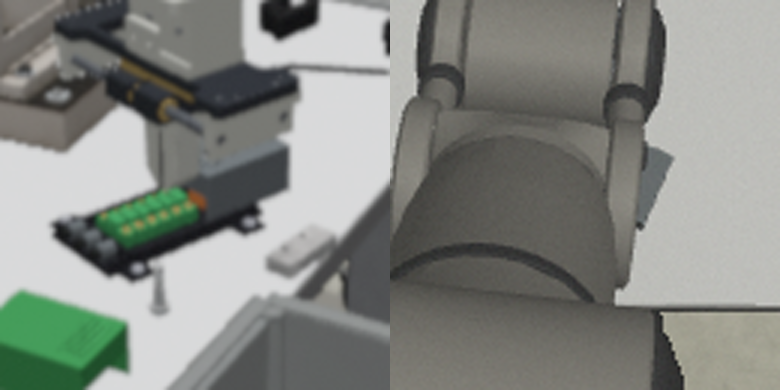

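The cover is sliding straight and flat along its guides. The terminals are exposed and the orange tab is appearing behind it (left crop 195,200). Continuing slowly over the drop.

Request:
step_arm(
  plan=[
    [1,-0.003,0,0,0],
    [1,-0.006,0,0,0],
    [1,-0.009,0,0,0],
    [1,-0.012,0,0,0],
    [1,-0.015,0,0,0],
    [1,-0.018,0,0,0],
    [1,-0.021,0,0,0],
    [1,-0.024,0,0,0],
    [1,-0.027,0,0,0],
    [1,-0.03,0,0,0],
    [1,-0.033,0,0,0],
    [1,-0.036,0,0,0],
    [1,-0.039,0,0,0],
    [1,-0.042,0,0,0],
    [1,-0.045,0,0,0],
    [1,-0.048,0,0,0],
    [1,-0.051,0,0,0],
    [1,-0.054,0,0,0],
    [1,-0.057,0,0,0],
    [1,-0.06,0,0,0],
  ],
)

```text
time: 10.78
tool_pos: [0.448, -0.0282, 0.0312]
tool_rot: [3.142, 0.0, 1.162]
contact_force: [0.1, 0.4, -0.7]
opening: 0.0003
grip_force: 0.3
```

Run:
```python
from cell import *
from h import *
s=read_camera("side");t=read_camera("top")
cv2.imwrite("pics/p4.png",np.hstack([cv2.resize(a,(390,390),interpolation=cv2.INTER_CUBIC) for a in(s["img"][180:310,260:390],t["img"][200:330,270:400])])[:,:,::-1])
```

```text
(no output)
```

View pics/p4.png

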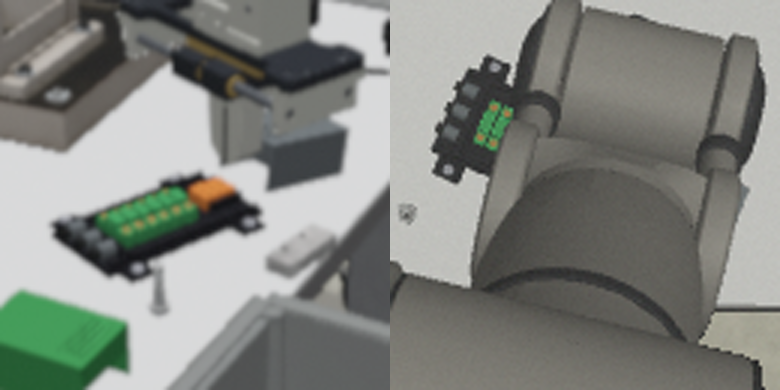

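The cover is off the end and appears flat on the table (left crop 305,155). Next I back off, rise and look.

Request:
step_arm(
  plan=[
    [1,0.01,0,0,0],
    [1,0.02,0,0,0],
    [1,0.02,0,-0.03,0],
    [1,0.02,0,-0.08,0],
    [1,0.02,0,-0.14,0],
    [1,-0.03,0,-0.18,0],
    [1,-0.08,0,-0.18,0],
    [1,-0.12,0,-0.18,0],
    [1,-0.12,0,-0.18,0],
    [1,-0.12,0,-0.18,0],
    [1,-0.12,0,-0.18,0],
  ],
)

```text
time: 12.25
tool_pos: [0.4008, -0.137, 0.2111]
tool_rot: [-3.141, -0.0, 1.164]
contact_force: [-1.0, -0.5, -0.2]
opening: 0.0009
grip_force: 0.0
```

Run:
```python
from cell import *
from h import *
from scipy.spatial.transform import Rotation as Ro
o=observe();print(o["time"],o["tool_pos"])
c=read_camera("wrist");s=read_camera("side")
T=np.eye(4);T[:3,:3]=Ro.from_euler("xyz",o["tool_rot"]).as_matrix();T[:3,3]=o["tool_pos"]
W=T@c["T_tool_cam"];R=W[:3,:3].T;t=-R@W[:3,3]
z=c["range_z"];v,u=np.mgrid[:480,:640]
P=(np.stack([(u-c["cx"])/c["fx"]*z,(v-c["cy"])/c["fy"]*z,z],-1)-t)@R
yb=np.radians(66.5);Y=np.array([np.cos(yb),np.sin(yb)]);X=np.array([Y[1],-Y[0]])
Q=P[...,:2]-[.478,.0437];bx,by=Q@X,Q@Y
k=(z>0)&(P[...,2]>.033)&(P[...,2]<.055)&(abs(bx)<.07)&(by<-.06)&(by>-.26)
print(k.sum(),cv2.minAreaRect(np.c_[bx[k],by[k]].astype(np.float32)*1000))
A=np.c_[bx[k],by[k],np.ones(k.sum())];print("plane",np.linalg.lstsq(A,P[k][:,2],rcond=None)[0],np.median(P[k][:,2]))
m=(orange(c["img"])>0)&(abs(bx)<.03)&(abs(by+.0565)<.03);print("tab z",m.sum(),np.median(P[m][:,2]),bx[m].mean(),by[m].mean())
cv2.imwrite("pics/p5.png",np.hstack([cv2.resize(c["img"],(400,300)),cv2.resize(s["img"][180:310,260:390],(300,300),interpolation=cv2.INTER_CUBIC)])[:,:,::-1])
```

```text
12.25 [ 0.40079602 -0.13698416  0.21110335]
7210 ((2.4115753173828125, -124.10255432128906), (56.192466735839844, 79.87462615966797), 0.6871777176856995)
plane [0.00038313 0.00272117 0.03961432] 0.039274873691407086
tab z 1114 0.015577309884384188 0.0009329964325747887 -0.05667228121290633
```

View pics/p5.png

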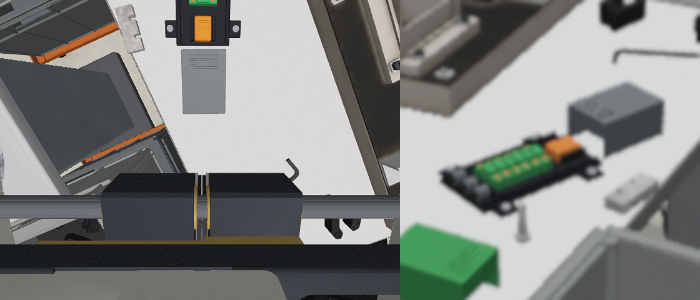

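The cover stands flat at base y = -124 mm with its top at about 39 mm. The tab is in, with its top at 15.6 mm. The robot is clear.

```bash
python3 -c "
from cell import *
print(hand_in())"
```

```text
the job is handed in; nothing more can be done
None
```

I pressed the tab fully in, pushed the cover off the base, and handed the job in; the cover stands flat about 8 mm clear of the base end (124 mm from the base origin), and the hand-in gave no verdict.

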